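Clear the hot offcuts off the tilting welding plate and hold it at the set angle

TASK

Three offcuts, still hot, lie on the hinged plate of the tilting welding fixture: without touching them, swing the plate up (it has a bar handle) until all three have slid down into the pan behind the hinge. Then bring the plate into line with the pointer arm at its side and finish while still holding it there, ready for tacking; nothing else carries the plate, it falls if let go. Do not shift the pointer, and leave everything else on the bench where it is.

Things in the scene. Friction and masses are not known exactly. Their poses are not given: they have to be found in the camera images.
- fixture: tilting fixture, fixed to the bench, 290 x 230 mm. Origin on the bench straight below the middle of the hinge axis; x points from the plate's handle to the pan, y along the hinge, z up. Hinge axis 100 mm up, between cheeks at y = +-96 mm, 117 mm high. A thin toothed arc (radius 135 mm about the hinge, up to 225 mm high) stands at y = -118 mm on the x < 0 side.
- plate: hinged steel plate 134 x 160 x 6 mm, side rims 14 mm, 0.6 kg. Origin mid-width on the hinge axis; x points from handle to hinge, y along the hinge. Starts level on two posts, top face 103 mm above the bench. Lifting the handle is positive rotation about y, up to a stop at 1.25 rad. The hinge is nearly free: the plate falls from any angle unless held. Offcuts start sliding at 0.4 to 0.65 rad.
- handle (a point): middle of the plate's bar handle: a round bar 14 mm thick, 110 mm long, parallel to the hinge, 195 mm from the hinge axis, in the plate's mid-plane; 60 mm of free space between the bar and the plate's near edge; two stalks join its ends to the plate, 55 mm either side of this point. Axes as the plate's.
- pointer: flat steel pointer arm (blade 14 x 5 mm) beside the plate, 108 mm from its middle on the -y side, clamped on the arc by a black knob, on the same hinge axis. Origin on the hinge axis; x points from its tip to the hinge. Set 0.25 to 0.75 rad above level. The plate is in line when its x axis is parallel to the pointer's x axis.
- pointer_tip (a point): tip of the pointer arm, 180 mm from the hinge axis. Axes as the pointer's.
- pan_floor (a point): middle of the floor of the open pan behind and below the hinge, part of the fixture, inside 142 x 172 mm; floor 14 mm above the bench, rim 65 mm, far wall 110 mm. Axes as the fixture's.
- tube_offcut: hot ring of steel tube, 32 mm outside, 22 mm high, standing on the plate; origin in the centre of its underside
- bar_offcut: hot slug of round bar, 28 mm diameter, 20 mm high, standing on the plate; origin in the centre of its underside
- angle_offcut: hot piece of steel angle, 30 x 30 x 30 mm, lying on one leg on the plate; origin in the centre of its underside
- pliers: combination pliers, 155 mm long, lying beside the fixture; origin under the pivot, a bystander, not needed
- tape_roll: roll of tape lying flat, 90 mm diameter, 24 mm high, a bystander, not needed
- brass_nozzle: small standing brass nozzle, 28 mm diameter, 50 mm high, near the handle, a bystander, not needed
- steel_block: grey block 50 x 60 x 80 mm, a bystander, not needed
- spray_bottle: bottle, 64 mm diameter, 160 mm high, a bystander, not needed
- tub: clear open tub, 120 mm diameter, 110 mm high, a bystander, not needed
- orange_jar: small jar, 52 mm diameter, 60 mm high, a bystander, not needed

How it is judged (in metres and radians):
On the way:
1. all three offcuts lie in the pan (x of tube_offcut in the frame of pan_floor between -0.078 and 0.078 m and y of tube_offcut in the frame of pan_floor between -0.093 and 0.093 m and height (world z) of each of tube_offcut, bar_offcut, angle_offcut below 0.07 m and linear speed of each of tube_offcut, bar_offcut, angle_offcut below 0.05 m/s and x of bar_offcut in the frame of pan_floor between -0.078 and 0.078 m and y of bar_offcut in the frame of pan_floor between -0.093 and 0.093 m and x of angle_offcut in the frame of pan_floor between -0.078 and 0.078 m and y of angle_offcut in the frame of pan_floor between -0.093 and 0.093 m), for 0.2 s.
At the end, for the whole second after the job is handed in: The three offcuts lie at rest in the pan; the plate is held by the fingers (contact force above 0.8 N), still, and within 4 degrees (0.07 rad) of parallel to the pointer arm, through the last second (all of step 1 and angle between the x axis of plate and the x axis of pointer, either way round below 0.07 rad and angular speed of plate below 0.08 rad/s and contact force between the fingers and plate above 0.8 N); the arm keeps its last pose, push and grip.
It fails at once if the robot touches a hot offcut (contact force between any of the fingers, the arm and tube_offcut above 0.3 N or contact force between any of the fingers, the arm and bar_offcut above 0.3 N or contact force between any of the fingers, the arm and angle_offcut above 0.3 N).
It fails at once if the pointer is shifted (tip by more than 6 mm) (distance of pointer_tip from where it was at the start of the episode above 0.006 m).
It fails at once if a bystander is shifted by more than 3 cm (distance of any of pliers, tape_roll, brass_nozzle, steel_block, spray_bottle, tub, orange_jar from where it was at the start of the episode above 0.03 m).
It also fails if it takes over 38 s, if anything falls off the work surface, if the arm or the gripper's body presses on something with over 40 N, if the wrist force passes 120 N, or if a joint passes its speed limit or range.

ROBOT

A 6-joint arm with a two-finger parallel gripper is mounted at the origin on the work surface. World frame = base frame: x ahead of the robot, y to its left, z up, the work surface at z = 0. Lengths are in m, angles in degrees, forces in N, time in s.
With the tool pointing down it reaches from about 0.25 to 0.775 m from the base axis. Payload 8.9 kg.
Tool frame: the origin (TCP) lies midway between the tips of the shut fingers; the grasp point (between the pads) lies 19 mm behind it; z points along the fingers, y is the line along which they close (so a half turn about z gives the same grasp; the last joint's range is limited). The gripper opens to 85 mm and grips with 20 to 120 N. Pads are 22 mm wide; open, the fingers measure 114 mm over their backs; the gripper's body (76 mm by 85 mm) begins 54 mm behind the grasp point. The pads swing forward as they close: fully open they stand 13 mm farther back than shut.
Start: joints at [-85.331, 16.656, -8.789, 64.555, 0, 82.019], TCP at [0.115, -0.512, 0.231] pointing down, gripper open.
Joint ranges: [-144.48, 144.48], [-52.06, 99.96], [-74.48, 78.29], [-112.23, 115.85], [-86.99, 84.42], [-180, 180]. Speed limits (degrees/s): [127.2, 127.2, 159.86, 180, 180, 180].

INTERFACE

Orientations are given as a 3x3 rotation matrix whose columns are the frame's x, y, z axes.
In Python, from plant import env gives the robot as it stands.
- The arm moves only by the tool play_rows, never from a script. Its argument "commands" is one flat list of numbers, 5 for each row, row after row: the finger opening in mm, from 0 to 85.4, then the shift along the world's x, y, z in units of 40 mm (1.0 is 40 mm), then the turn about the world's z in units of 5 degrees (1.0 is 5 degrees). A call has 1 to 20 rows; each row shifts and turns the commanded pose from where the row before left it; what a row does not reach is not made up. A row lasts 1/10 s, in which the tool goes at most 50 mm and 8.59 degrees, less where a joint would pass 70% of its speed; a pose out of reach is approached as far as the arm can. A call is refused whole if a number of a shift passes 1 or a number of a turn 1, either way. A call with a gripper value outside its range is refused whole. The fingers move at their own pace and stop on an object; "grip_force" is the grip in N (left out, the last holds). Time passes only in rows, so rows that do not move let the fingers close. It gives the time, the measured TCP pose, the force, the opening and the grip force at its end, in the units of the state.
- env.get_state(): the state, without advancing time (a new reading comes with each control period).
- env.get_image(name): name is "side" or "top" or "wrist"; returns the picture (480x640x3 uint8, blue, green, red); there is no depth.
- env.camera_model(name): a dict with "fx", "fy", "cx", "cy" (pixels), "dist" ([k1, k2, p1, p2, k3] as OpenCV has them; the pictures are not rectified), "xyz" and "orientation" of the camera in the world. Camera axes: x right, y up, looking along -z (the intrinsics and any distortion apply to the point x, -y, -z); pixel columns grow to the right and rows downward; lengths in m; the calibration is good to about 2 mm. A picture is of the moment at which its call begins: read the wrist's pose just before it. camera_model takes no time and is no camera call; for the wrist camera it gives the pose at the moment of the call.
- env.job_done(): hands the job in; it is judged then, once.
The state is a dict: "time_s": time; "joint_pos": joint angles; "joint_velocities": joint speeds; "tau": joint torques, N m; "tcp_pos": TCP position; "tcp_rot": TCP orientation; "ft_force": force on the tool from outside, world axes, zero at the start; "ft_torque": the same for the moment, N m; "gripper_width": finger opening in m; "grip_force": force on a finger pad.
Only numpy, scipy, OpenCV 4.12 (cv2) and the standard library are available. Lean on these libraries where they do the work, as an engineer would, in place of code of your own. Each camera call takes 0.05 s, during which the arm holds its last target. There are 200 camera calls.

## Working session

There is one attempt and no reset: what is moved stays moved. The work goes in short steps, Python scripts to look and compute and a tool call to move; the robot and the scene stay as the last step left them, time stands still between calls to the robot, and variables do not carry over. Pictures are saved under pics/ and viewed, at most 10 in all, crops included, and the job is handed in when it is done.

Besides the shell and the picture viewer there is one more tool, called after "Request:" as name(argument=value, ...), one argument or row to a line, values as JSON. play_rows: Moves the arm, as the interface text tells. Its arguments: {"type":"object","properties":{"commands":{"type":"array","items":{"type":"number"}},"grip_force":{"type":"number"}},"required":["commands"]}

```bash
mkdir -p pics; python3 - <<'E'
from plant import env
import cv2
for n in("side","top"):
    cv2.imwrite(f"pics/{n}0.png",env.get_image(n)); m=env.camera_model(n); print(n,m)
s=env.get_state(); print(s['time_s'],s['tcp_pos'],s['tcp_rot'],s['ft_force'],s['gripper_width'])
E
```

```text
side {'fx': 551.3609740713863, 'fy': 551.3609740713863, 'cx': 322.09822630653537, 'cy': 238.41698021640593, 'dist': array([-0.13682585,  0.        ,  0.        ,  0.        ,  0.        ]), 'xyz': array([-0.20946684,  1.01259958,  1.02573578]), 'orientation': array([[-0.79436144,  0.36515194, -0.48544202],
       [-0.60730112, -0.45998263,  0.64776642],
       [ 0.01323827,  0.80937015,  0.58714965]])}
top {'fx': 595.517969717878, 'fy': 595.517969717878, 'cx': 330.65077147242584, 'cy': 241.9245838760538, 'dist': array([-0.12207858,  0.        ,  0.        ,  0.        ,  0.        ]), 'xyz': array([0.42494711, 0.00300053, 1.44904463]), 'orientation': array([[-0.00401673,  0.99646894, -0.0838661 ],
       [-0.99998955, -0.00381951,  0.00251191],
       [ 0.00218271,  0.08387531,  0.99647387]])}
0.1 [ 0.11493799 -0.51186843  0.23080065] [[ 9.75725836e-01  2.18995623e-01 -1.03458039e-04]
 [ 2.18995594e-01 -9.75725161e-01  1.15729786e-03]
 [ 1.52496556e-04 -1.15186228e-03 -9.99999325e-01]] [-0.79389646 -0.69438087 -0.70714633] 0.08506722283140182
```

View pics/side0.png

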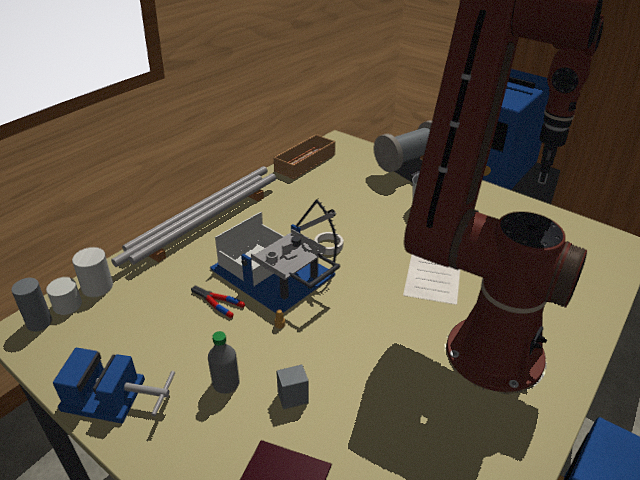

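View pics/top0.png

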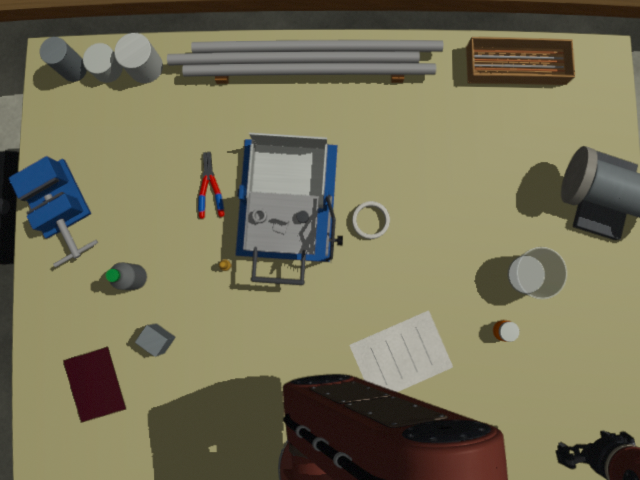

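```bash
python3 - <<'E'
import cv2
a=cv2.imread("pics/top0.png")[125:295,190:400]
cv2.imwrite("pics/topc.png",cv2.resize(a,None,fx=3.5,fy=3.5,interpolation=cv2.INTER_CUBIC))
a=cv2.imread("pics/side0.png")[190:340,180:380]
cv2.imwrite("pics/sidec.png",cv2.resize(a,None,fx=4,fy=4,interpolation=cv2.INTER_CUBIC))
E
```

```text
(no output)
```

View pics/topc.png

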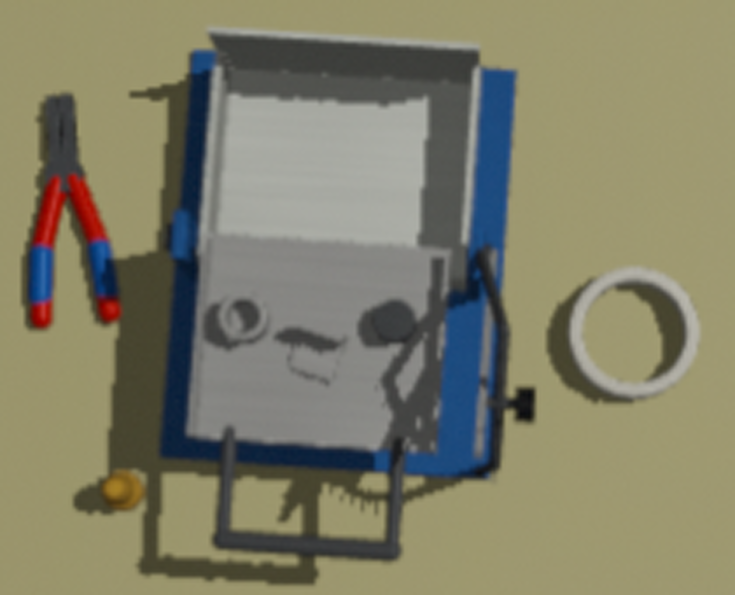

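View pics/sidec.png

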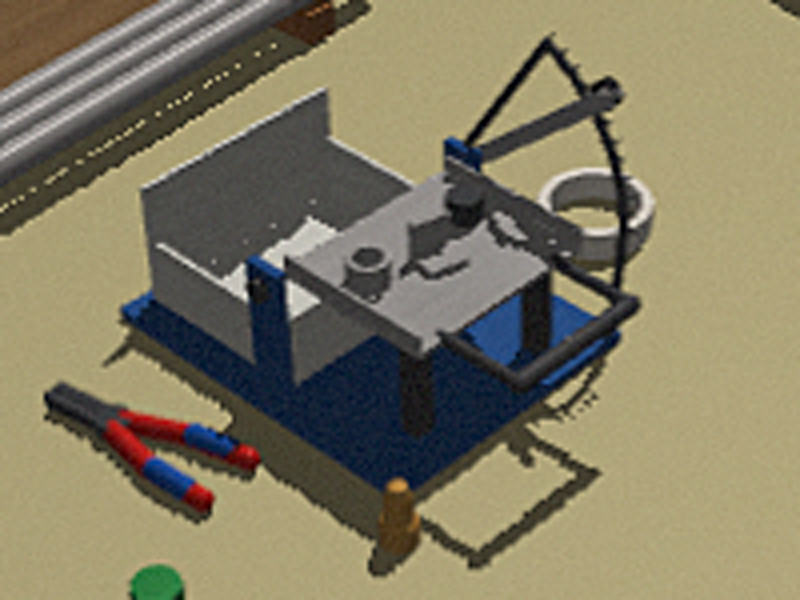

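```bash
cat > h.py <<'E'
import numpy as np, cv2
from scipy.optimize import least_squares
from plant import env
def proj(n,P):
    m=env.camera_model(n); p=(np.atleast_2d(P)-m['xyz'])@m['orientation']; p=p*[1,-1,-1]
    K=np.array([[m['fx'],0,m['cx']],[0,m['fy'],m['cy']],[0,0,1]])
    return cv2.projectPoints(p,np.zeros(3),np.zeros(3),K,m['dist'])[0][:,0]
def T(q,P):  # fixture->world
    P=np.atleast_2d(P); c,s=np.cos(q[2]),np.sin(q[2])
    return P@np.array([[c,s,0],[-s,c,0],[0,0,1]])+[q[0],q[1],0]
def arm(r,y,a): return [-r*np.cos(a),y,.1+r*np.sin(a)]
E
cat > fit.py <<'E'
from h import *
tc=lambda u,v:(190+(u+.5)/3.5-.5,125+(v+.5)/3.5-.5)
sc=lambda u,v:(180+(u+.5)/4-.5,190+(v+.5)/4-.5)
P=[[-.195,.055,.1],[-.195,-.055,.1]]
ot=np.array([tc(223,541),tc(392,550)]); os_=np.array([sc(521,381),sc(626,303)])
tip=np.array(sc(616,92))
def f(q): return np.r_[(proj("top",T(q,P))-ot).ravel(),(proj("side",T(q,P))-os_).ravel()]
r=least_squares(f,[.4,.1,0]);q=r.x
print(q,np.round(r.fun,2),'handle',T(q,P).mean(0))
for n,pts in(("top",[(-.134,.08,.1),(-.134,-.08,.1)]),("side",[(-.134,.08,.1),(-.134,-.08,.1)])):
    uv=proj(n,T(q,pts)); print(n,(uv-[190,125])*3.5 if n=="top" else (uv-[180,190])*4)
for a in np.arange(.2,.8,.05):
    print(round(a,2),np.round([((proj("side",T(q,arm(r,-.108,a)))[0]-[180,190])*4) for r in(.18,.135,.05)]).tolist(), np.round((proj("top",T(q,arm(.18,-.108,a)))[0]-[190,125])*3.5))
E
python3 fit.py
```

```text
[ 0.647044    0.11030075 -0.05038898] [ 0.03 -0.32  0.17 -0.57 -0.09  0.99  0.76  0.22] handle [0.45229151 0.12012244 0.1       ]
top [[188.86726009 442.95435409]
 [434.54554549 454.48867889]]
side [[422.80228888 361.73232566]
 [581.79922527 248.87130505]]
0.2 [[657.0, 213.0], [607.0, 199.0], [516.0, 172.0]] [474. 520.]
0.25 [[655.0, 202.0], [605.0, 190.0], [516.0, 169.0]] [474. 517.]
0.3 [[653.0, 190.0], [603.0, 181.0], [515.0, 166.0]] [474. 512.]
0.35 [[650.0, 178.0], [601.0, 173.0], [514.0, 163.0]] [475. 507.]
0.4 [[646.0, 166.0], [599.0, 164.0], [513.0, 160.0]] [475. 501.]
0.45 [[643.0, 154.0], [596.0, 155.0], [512.0, 157.0]] [475. 495.]
0.5 [[638.0, 142.0], [592.0, 146.0], [511.0, 154.0]] [475. 487.]
0.55 [[633.0, 130.0], [589.0, 137.0], [510.0, 151.0]] [475. 479.]
0.6 [[628.0, 118.0], [585.0, 128.0], [508.0, 147.0]] [476. 470.]
0.65 [[622.0, 106.0], [580.0, 120.0], [507.0, 144.0]] [476. 461.]
0.7 [[616.0, 94.0], [576.0, 111.0], [505.0, 141.0]] [476. 451.]
0.75 [[609.0, 82.0], [571.0, 102.0], [503.0, 138.0]] [477. 440.]
0.8 [[602.0, 71.0], [566.0, 94.0], [501.0, 135.0]] [477. 428.]
```

Request:
play_rows(
  commands=[45,0.47,0.88,0.05,0.83,45,0.47,0.88,0.05,0.83,45,0.47,0.88,0.05,0.83,45,0.47,0.88,0.05,0.83,45,0.47,0.88,0.05,0.83,45,0.47,0.88,0.05,0.83,45,0.47,0.88,0.05,0.83,45,0.47,0.88,0.05,0.83,45,0.47,0.88,0.05,0.83,45,0.47,0.88,0.05,0.83,45,0.47,0.88,0.05,0.83,45,0.47,0.88,0.05,0.83,45,0.47,0.88,0.05,0.83,45,0.47,0.88,0.05,0.83,45,0.47,0.88,0.05,0.83,45,0.47,0.88,0.05,0.83,45,0.47,0.88,0.05,0.83,45,0.47,0.88,0.05,0.83,45,0,0,0,0],
)

```text
time_s: 2.0
tcp_pos: [0.4548, 0.1247, 0.2669]
tcp_rot: [[0.04, 0.999, 0.0], [0.999, -0.04, 0.001], [0.001, 0.0, -1.0]]
ft_force: [0.6, 0.3, 0.2]
gripper_width: 0.045
grip_force: 0.0
```

```bash
python3 - <<'E'
from h import *
s=env.get_state(); print(s['time_s'],s['tcp_pos'],s['tcp_rot'].round(4),s['joint_pos'],s['gripper_width'])
np.set_printoptions(precision=4,suppress=True)
im=env.get_image("wrist"); cv2.imwrite("pics/w1.png",im)
q=[.64704,.1103,-.0504]
print(proj("wrist",T(q,[[-.195,.055,.1],[-.195,-.055,.1],[-.134,.08,.1],[-.134,-.08,.1],arm(.18,-.108,.7),arm(.18,-.108,.6)])))
E
```

```text
2.0 [0.45483    0.12471374 0.26691972] [[ 4.020e-02  9.992e-01  4.000e-04]
 [ 9.992e-01 -4.020e-02  1.100e-03]
 [ 1.100e-03  3.000e-04 -1.000e+00]] [ 6.40127847e+00  9.72731073e+00 -1.24400081e+01  6.78054128e+01
  5.77746838e-02  9.87035676e+01] 0.04501882557605015
[[321.1012 143.9437]
 [320.3115 288.0649]
 [409.3816 108.4886]
 [396.433  317.1941]
 [418.1694 453.6612]
 [395.6084 436.2837]]
```

View pics/w1.png

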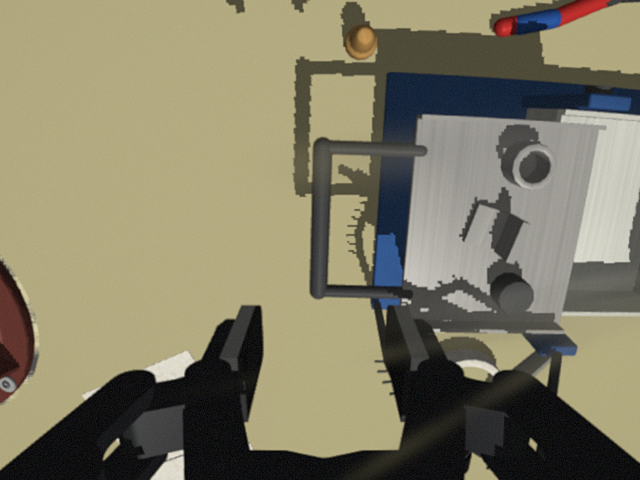

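Request:
play_rows(
  commands=[45,-0.07,-0.13,-0.8,-0.1,45,0,0,-0.8,0,45,0,0,-0.8,0,45,0,0,-0.8,0,45,0,0,-0.8,0,45,0,0,-0.65,0,45,0,0,0,0,5,0,0,0,0,5,0,0,0,0,5,0,0,0,0,5,0,0,0,0,5,0,0,0,0,5,0,0,0,0],
  grip_force=35,
)

```text
time_s: 3.35
tcp_pos: [0.4517, 0.1159, 0.0828]
tcp_rot: [[0.055, 0.998, 0.003], [0.998, -0.055, -0.0], [-0.0, 0.003, -1.0]]
ft_force: [-1.8, -2.1, 8.1]
gripper_width: 0.0126
grip_force: 34.4
```

```bash
python3 - <<'E'
import numpy as np
from h import *
s=env.get_state(); print(s['time_s'],s['tcp_pos'],s['ft_force'],s['gripper_width'],s['grip_force'])
c,sn=np.cos(-.0504),np.sin(-.0504)
def p(a): d=.195*(1-np.cos(a)); return np.array([d*c,d*sn,.195*np.sin(a)])/.04
for a in np.arange(0,1.0,.05): print(round(a+.05,2),(p(a+.05)-p(a)).round(2))
E
```

```text
3.35 [0.45165861 0.11594814 0.08276883] [-1.76814616 -2.06427153  8.10705232] 0.012570684587395678 34.407498836517334
0.05 [ 0.01 -0.    0.24]
0.1 [ 0.02 -0.    0.24]
0.15 [ 0.03 -0.    0.24]
0.2 [ 0.04 -0.    0.24]
0.25 [ 0.05 -0.    0.24]
0.3 [ 0.07 -0.    0.23]
0.35 [ 0.08 -0.    0.23]
0.4 [ 0.09 -0.    0.23]
0.45 [ 0.1  -0.01  0.22]
0.5 [ 0.11 -0.01  0.22]
0.55 [ 0.12 -0.01  0.21]
0.6 [ 0.13 -0.01  0.2 ]
0.65 [ 0.14 -0.01  0.2 ]
0.7 [ 0.15 -0.01  0.19]
0.75 [ 0.16 -0.01  0.18]
0.8 [ 0.17 -0.01  0.17]
0.85 [ 0.18 -0.01  0.17]
0.9 [ 0.19 -0.01  0.16]
0.95 [ 0.19 -0.01  0.15]
1.0 [ 0.2  -0.01  0.14]
```

Request:
play_rows(
  commands=[5,0.01,0,0.24,0,5,0.02,0,0.24,0,5,0.03,0,0.24,0,5,0.04,0,0.24,0,5,0.05,0,0.24,0,5,0.07,0,0.23,0,5,0,0,0,0],
)

```text
time_s: 4.05
tcp_pos: [0.4595, 0.1154, 0.14]
tcp_rot: [[0.055, 0.998, 0.0], [0.998, -0.055, -0.001], [-0.001, 0.0, -1.0]]
ft_force: [0.5, -5.9, -4.3]
gripper_width: 0.0128
grip_force: 34.3
```

```bash
python3 - <<'E'
from h import *
im=env.get_image("side")[170:320,200:400]
cv2.imwrite("pics/s2.png",cv2.resize(im,None,fx=4,fy=4,interpolation=cv2.INTER_CUBIC))
E
```

```text
(no output)
```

View pics/s2.png

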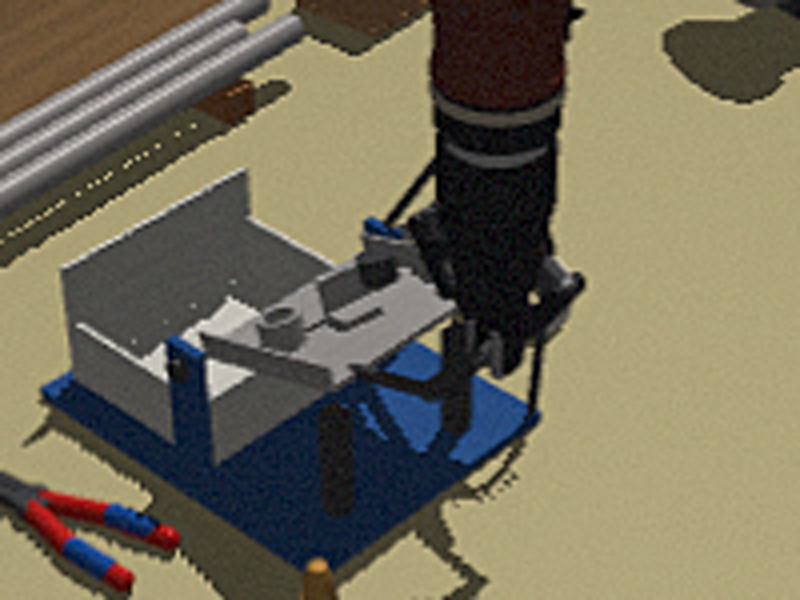

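The plate is held and about 0.3 rad up, with the offcuts still in place on it. The posts stand free at (335,450) and (457,380). I'll keep raising it.

Request:
play_rows(
  commands=[5,0.08,0,0.23,0,5,0.09,0,0.23,0,5,0.1,-0.01,0.22,0,5,0.11,-0.01,0.22,0,5,0.12,-0.01,0.21,0,5,0.13,-0.01,0.2,0,5,0.14,-0.01,0.2,0,5,0.15,-0.01,0.19,0,5,0.16,-0.01,0.18,0,5,0.17,-0.01,0.17,0,5,0.18,-0.01,0.17,0,5,0.19,-0.01,0.16,0,5,0.19,-0.01,0.15,0,5,0.2,-0.01,0.14,0,5,0,0,0,0,5,0,0,0,0,5,0,0,0,0,5,0,0,0,0,5,0,0,0,0,5,0,0,0,0],
)

```text
time_s: 6.1
tcp_pos: [0.5367, 0.1104, 0.2478]
tcp_rot: [[0.055, 0.998, -0.003], [0.998, -0.055, -0.002], [-0.002, -0.003, -1.0]]
ft_force: [-17.0, -6.6, 23.4]
gripper_width: 0.0125
grip_force: 36.6
```

```bash
python3 - <<'E'
from h import *
a=env.get_image("side")[170:320,200:400]; b=env.get_image("top")[100:300,200:400]
cv2.imwrite("pics/s3.png",np.hstack([cv2.resize(a,(400,300),interpolation=cv2.INTER_CUBIC),cv2.resize(b,(400,300),interpolation=cv2.INTER_CUBIC)]))
s=cv2.resize(a,(800,600),interpolation=cv2.INTER_CUBIC); cv2.imwrite("pics/s3b.png",s)
E
```

```text
(no output)
```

View pics/s3.png

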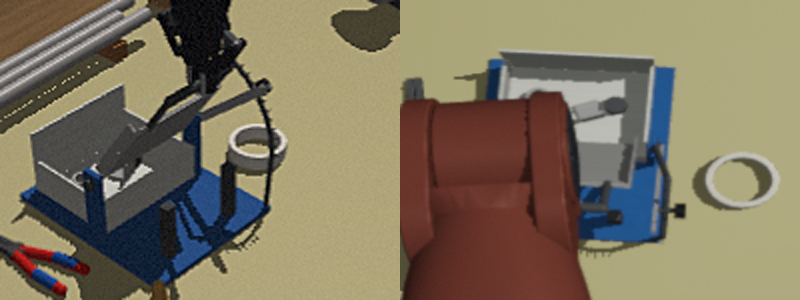

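```bash
python3 - <<'E'
from h import *
a=env.get_image("side")[200:290,205:305]; w=env.get_image("wrist"); b=env.get_image("top")[125:205,250:350]
o=np.zeros((600,800,3),np.uint8)
o[:360,:400]=cv2.resize(a,(400,360),interpolation=cv2.INTER_CUBIC)
o[:320,400:]=cv2.resize(b,(400,320),interpolation=cv2.INTER_CUBIC)
o[360:,:320]=cv2.resize(w,(320,240)); 
o[320:,400:]=cv2.resize(env.get_image("side")[195:265,250:350],(400,280),interpolation=cv2.INTER_CUBIC)
cv2.imwrite("pics/s4.png",o); print(env.get_state()['ft_force'])
E
```

```text
[-17.42880013  -7.21921702  22.20862254]
```

View pics/s4.png

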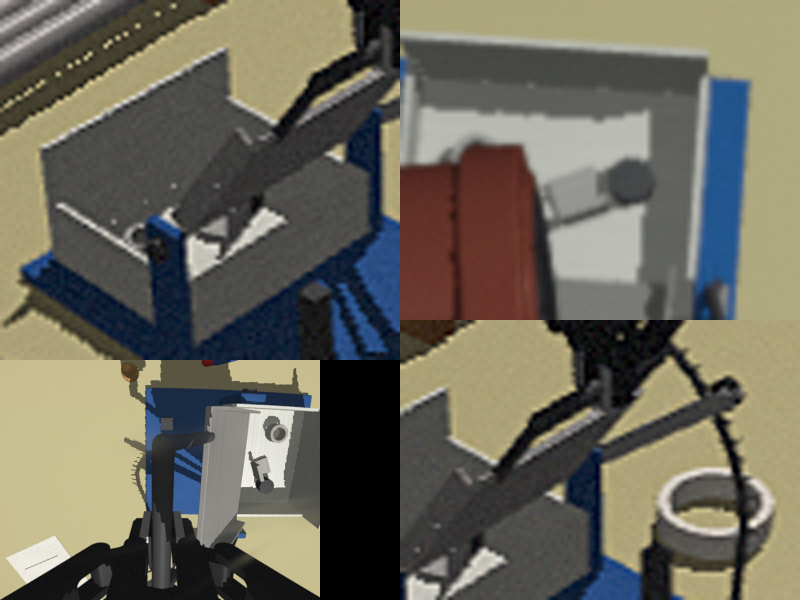

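Request:
play_rows(
  commands=[5,-0.2,0.01,-0.14,0,5,-0.19,0.01,-0.15,0,5,-0.19,0.01,-0.16,0,5,-0.18,0.01,-0.17,0,5,-0.17,0.01,-0.17,0,5,-0.16,0.01,-0.18,0,5,0,0,0,0,5,0,0,0,0,5,0,0,0,0],
)

```text
time_s: 7.3
tcp_pos: [0.4943, 0.1135, 0.207]
tcp_rot: [[0.055, 0.998, -0.004], [0.998, -0.055, -0.001], [-0.001, -0.003, -1.0]]
ft_force: [-7.6, -2.9, 4.0]
gripper_width: 0.0122
grip_force: 36.1
```

```bash
python3 - <<'E'
from h import *
a=env.get_image("side")[200:275,245:345]
cv2.imwrite("pics/s5.png",cv2.resize(a,(800,600),interpolation=cv2.INTER_CUBIC))
E
```

```text
(no output)
```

View pics/s5.png

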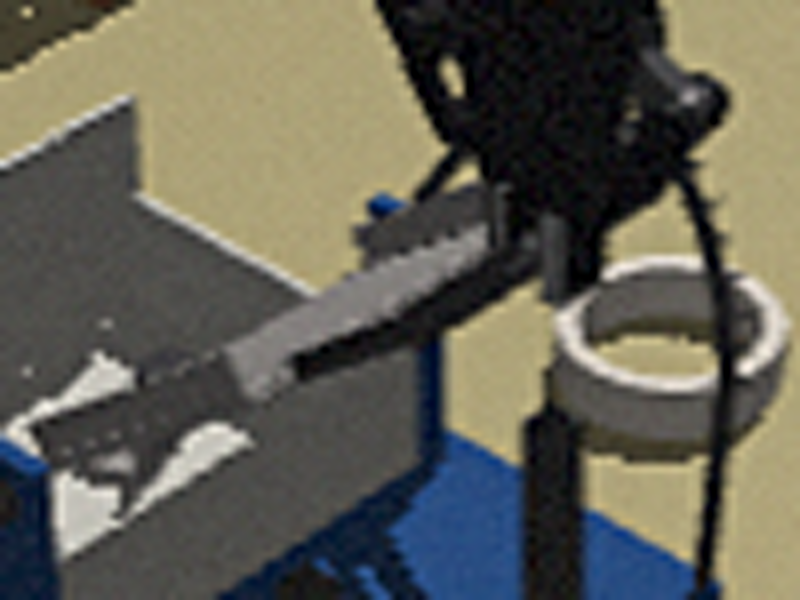

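```bash
python3 - <<'E'
from h import *
np.set_printoptions(precision=0,suppress=True)
for q in([.64704,.1103,-.0504],[.6465,.108,-.055]):
  for a in(.6,.65,.7,.75):
    f=lambda P:((proj("side",T(q,P))-[245,200]+.5)*8).ravel()
    k=np.array([np.sin(a),0,np.cos(a)])
    print(a,'stalk',f([arm(.13,.055,a),arm(.19,.055,a)]),'corner',f([np.array(arm(.128,.08,a))-.003*k,np.array(arm(.128,.08,a))+.014*k]),
     'ptr',f([arm(.18,-.108,a),arm(.135,-.108,a),arm(.05,-.108,a)]))
# pointer from initial top pic
  print([ (a,((proj("top",T(q,arm(.18,-.108,a)))[0]-[190,125])*3.5)) for a in (.6,.7)])
E
```

```text
0.6 stalk [316. 399. 430. 375.] corner [263. 443. 239. 396.] ptr [740. 159. 653. 181. 500. 219.]
0.65 stalk [307. 381. 416. 348.] corner [254. 426. 229. 379.] ptr [728. 135. 645. 163. 497. 213.]
0.7 stalk [298. 363. 402. 321.] corner [244. 408. 218. 361.] ptr [716. 112. 636. 146. 494. 206.]
0.75 stalk [287. 345. 386. 295.] corner [234. 390. 207. 344.] ptr [702.  88. 626. 129. 490. 200.]
[(0.6, array([476., 470.])), (0.7, array([476., 451.]))]
0.6 stalk [321. 396. 434. 373.] corner [267. 441. 244. 393.] ptr [745. 158. 659. 180. 506. 217.]
0.65 stalk [312. 378. 420. 346.] corner [258. 423. 233. 376.] ptr [734. 134. 650. 162. 503. 211.]
0.7 stalk [302. 361. 406. 319.] corner [249. 405. 222. 359.] ptr [721. 111. 641. 145. 500. 205.]
0.75 stalk [292. 343. 390. 292.] corner [239. 388. 211. 342.] ptr [708.  87. 631. 128. 496. 199.]
[(0.6, array([478., 472.])), (0.7, array([479., 452.]))]
```

```bash
python3 - <<'E'
from h import *
q=[.6465,.108,-.053]
o=np.zeros((600,800,3),np.uint8)
def zoom(n,u0,v0,w,h,f,a=None):
    im=cv2.imread(f"pics/{n}0.png")[v0:v0+h,u0:u0+w]; im=cv2.resize(im,None,fx=f,fy=f,interpolation=cv2.INTER_CUBIC)
    if a:
        for aa,c in a:
            k=np.array([np.sin(aa),0,np.cos(aa)])*.007
            P=np.array([arm(r,-.108,aa) for r in(.05,.18)]); P=np.r_[P+k,P[::-1]-k]
            p=((proj(n,T(q,P))-[u0,v0]+.5)*f).round().astype(int)
            cv2.polylines(im,[p],True,c,1)
    return im
G=(0,255,0);R=(0,0,255)
o[:300,:400]=zoom("side",290,200,50,37,8)[:300].copy() if 0 else cv2.copyMakeBorder(zoom("side",290,200,50,37,8),0,4,0,0,0)
o[:300,400:]=cv2.copyMakeBorder(zoom("side",290,200,50,37,8,[(.7,G)]),0,4,0,0,0)
o[300:,:400]=cv2.copyMakeBorder(zoom("side",290,200,50,37,8,[(.63,R),(.77,R)]),0,4,0,0,0)
o[300:,400:800]=cv2.resize(zoom("top",300,185,60,80,5,[(.7,G),(.6,R)]),(400,533))[233:533] if 0 else cv2.copyMakeBorder(np.hstack([zoom("top",310,190,40,60,5),zoom("top",310,190,40,60,5,[(.7,G)])]),0,0,0,0,0)
cv2.imwrite("pics/p.png",o)
E
```

```text
(no output)
```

View pics/p.png

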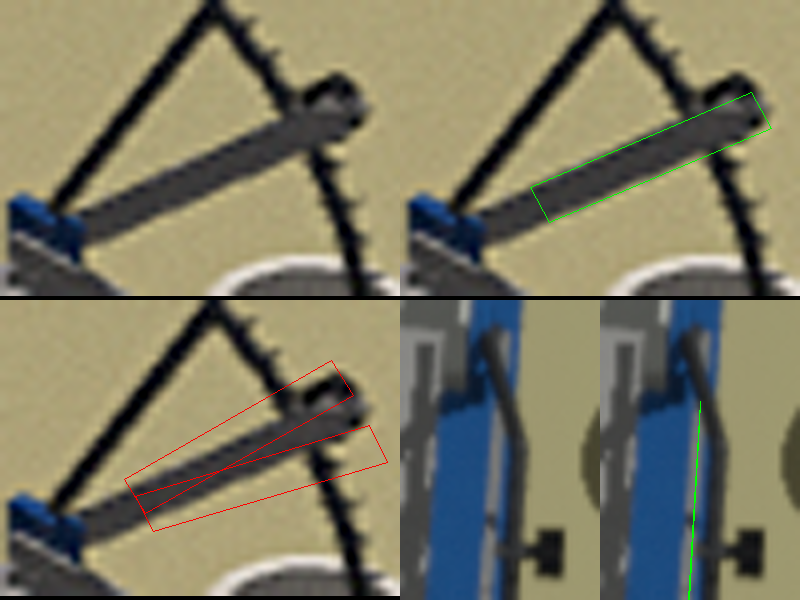

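The pointer measures about 0.70 rad: the green 0.70 overlay lies on the blade and runs parallel to it. The plate measures about 0.69–0.71 rad, both from the stalk and corner positions in the image and from the arm's pose. I'm handing in.

```bash
python3 - <<'E'
from plant import env
s=env.get_state(); print(s['time_s'],s['tcp_pos'],s['grip_force'],abs(s['joint_velocities']).max()); print(env.job_done())
E
```

```text
7.35 [0.49432004 0.11350429 0.20701205] 36.11126661300659 0.19867374857559342
the job is handed in; nothing more can be done
None
```

I handed the job in at 7.35 s: all three offcuts are in the pan, and the gripper is holding the plate at about 0.70 rad, in line with the pointer by my measurements; no verdict came back.

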